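Mix a capped tube on the touch-start vortex mixer

ROBOT

A 6-joint arm with a two-finger parallel gripper is mounted at the origin on the work surface. World frame = base frame: x ahead of the robot, y to its left, z up, the work surface at z = 0. Lengths are in m, angles in rad, forces in N, time in s.
With the tool pointing down it reaches from about 0.35 to 0.8 m from the base axis. Payload 7.3 kg.
Tool frame: the origin (TCP) lies at the very end of the fingers, on their centre line; the grasp point (between the pads) lies 19 mm behind it; z points along the fingers, y is the direction in which the jaws open and shut (so a half turn about z gives the same grasp; the last joint's range is limited). The gripper opens to 85 mm and grips with 20 to 120 N. Pads are 22 mm wide; open, the fingers measure 114 mm over their backs; the gripper's body (76 mm by 85 mm) begins 54 mm behind the grasp point. The pads swing forward as they close: fully open they stand 13 mm farther back than shut.
Start: joints at [-1.483, 0.342, 1.524, -0, 1.275, -0.146], TCP at [0.122, -0.511, 0.231] pointing down, gripper open.
Joint ranges: [-2.53, 2.53], [-0.77, 2.02], [0.04, 2.7], [-1, 4.14], [0.28, 2.66], [-3.11, 3.11]. Speed limits (rad/s): [2.57, 2.57, 3.14, 3.14, 3.14, 3.14].

INTERFACE

Orientations are given as a unit quaternion [x, y, z, w].
In Python, from station import ctrl gives the robot as it stands.
- The arm moves only by the tool move_arm, never from a script. Its argument "motion" is a list of rows, each an object of numbers: "jaw": the finger opening in m, from 0 to 0.0854; "tx", "ty", "tz": the shift along the tool's x, y, z in m; "wx", "wy", "wz": the turn, a rotation vector about the tool's x, y, z in degrees. A call has exactly 10 rows; each row is the pose to reach, as a shift and turn from the pose measured when the call began, along the tool's axes at that moment; what a row does not reach only later rows make up. A row lasts 1/8 s, in which the tool goes at most 62.5 mm and 10.7 degrees, less where a joint would pass 70% of its speed; a pose out of reach is approached as far as the arm can. A call with a gripper value outside its range is refused whole. The fingers move at their own pace and stop on an object; "force" is the grip in N (left out, the last holds). Time passes only in rows, so rows that repeat a pose let the fingers close, or fill a call up. It gives the time, the measured TCP pose, the force and the opening at its end, in the units of the state.
- ctrl.read_state(): the state, without advancing time (a new reading comes with each control period).
- ctrl.grab_frame(name): name is "scene" or "top"; returns the picture (480x640x3 uint8, red, green, blue); there is no depth.
- ctrl.get_calibration(name): a dict with "K" (3x3 intrinsics, pixels), "R" (3x3) and "t" (3): a world point X has camera coordinates R X + t. Camera axes: x right, y down, z forward; pixel columns grow to the right and rows downward; lengths in m; the calibration is good to about 2 mm. A picture is of the moment at which its call begins. get_calibration takes no time and is no camera call.
- ctrl.hand_in(): hands the job in, once; it reports no verdict.
Trained networks look in the newest picture that a camera, given by its name, has taken for a name from the list of things; names that differ only in an ending like _2 or _b are one class to them, and where a whole thing is asked for, a point or a joint stands for the part that bears it (a point fixed in the world has none). Each returns a list of dicts, best first, with "p" (0 to 1); they miss things now and then, are a little off and sometimes report something else, mostly with a low value. They report only what shows in the picture. A call takes as long as a camera call. They do not tell look-alikes from the thing itself.
- ctrl.spot_in(name, camera): "extent" ([left, top, right, bottom] in pixels, round what is visible of it).
- ctrl.regions_of(name, camera): "pixels" (480x640 bool, what is visible of it) and "extent" ([left, top, right, bottom] in pixels, round what is visible of it).
The state is a dict: "t": time; "q": joint angles; "qd": joint speeds; "tau": joint torques, N m; "tool_pos": TCP position; "orientation": TCP orientation; "contact_force": force on the tool from outside, world axes, zero at the start; "ft_torque": the same for the moment, N m; "opening": finger opening in m.
Only numpy, scipy, OpenCV 4.12 (cv2) and the standard library are available. Lean on these libraries where they do the work, as an engineer would, in place of code of your own. Each camera call takes 0.05 s, during which the arm holds its last target. There are 200 camera calls.

TASK

Take the tall capped tube out of the rack, lower it upright through the mixer's guide ring into the rubber cup, and press the spring-loaded head down with the tube to half of its travel (about 6 mm of 12 mm). Keep it pressed like that, gripper still on the tube and not touching the mixer, for at least three seconds, and finish while still holding it pressed. Leave the two short tubes in the rack and the jar where they stand.

Things in the scene. Friction and masses are not known exactly. Their poses are not given: they have to be found in the camera images.
- tall_tube_center (a point): Centre (half-way up) of the tall sample tube: closed, rigid, white plastic, 115 mm tall, 30 mm diameter, conical foot (12 mm across at the tip, full width 14 mm up), grey ribbed cap 33 mm in diameter on the top 14 mm; 35 to 65 g. z points to the cap. It starts upright in one of the rack's three holes, 73 mm showing above the rack.
- tall_tube: The same tall tube; origin at the centre of its foot's tip (57.5 mm below its centre), z to the cap. To clear the guide ring when pressed, the fingertips must hold it at least 55 mm above the tip; plain tube goes on to the cap at 101 mm.
- mixer: Vortex mixer, fixed: white box 156 mm (x) x 130 mm (y), top deck 99 mm high, front panel with knob and switch on its -x side; origin at the centre of its underside. Above its middle a rubber cup (the head), and over that, 159 to 166 mm above the bench, a level aluminium guide ring, inside diameter 48 mm, outside 60 mm, on a thin post at the back (+x). Nothing is higher than 167 mm.
- guide_ring (a point): Centre of the guide ring's upper edge, 166 mm above the bench, on the cup's axis.
- cup_floor (a point): Centre of the rubber cup's inner floor, where the tube's tip comes to stand; 126 mm above the bench with the head up (40 mm below the ring's upper edge), and it sinks with the head. The cup is 20 mm deep, 30 mm wide inside at its floor and about 44 mm at its rim.
- mixer_head (a joint): How far the spring-loaded cup is pressed straight down: 0 = up, 0.012 m = bottomed out. It begins to move at about 2.6 N and needs about 0.6 N more for each mm, so about 6.2 N at half travel (6 mm); it springs back when let go, and a tube merely standing in it does not press it down.
- rack: Grey plastic tube rack, fixed: a block 66 mm (x) x 206 mm (y) x 50 mm high, with three round holes 32.5 mm in diameter, 42 mm deep, in a row along its y at -66, 0 and +66 mm; the origin is the centre of its underside.
- short_tube_a: A short tube, 75 mm tall, otherwise like the tall one, in another hole of the rack, 33 mm showing; to be left alone. Origin at its tip.
- short_tube_b: A second short tube, the same as the first, in the remaining hole; to be left alone. Origin at its tip.
- jar: Amber glass jar with a black cap, 64 mm in diameter, 85 mm tall, standing on the bench beyond the work; to be left alone. Origin at the centre of its underside.
There are look-alikes about, which are no part of the job. Of the things that look like the mixer, the larger one is meant.

How it is judged:
By the outcome, as a careful person would: the job done as asked, in the order asked, and still so for the second after the job is handed in, while the arm keeps its last pose, push and grip.
It also fails if it takes over 64 s, if anything falls off the work surface, if the arm or the gripper's body presses on something with over 40 N, if the wrist force passes 120 N, or if a joint passes its speed limit or range.

## Working session

There is one attempt and no reset: what is moved stays moved. The work goes in short steps, Python scripts to look and compute and a tool call to move; the robot and the scene stay as the last step left them, time stands still between calls to the robot, and variables do not carry over. Pictures are saved under pics/ and viewed, about 8 in all and at most 12, crops included, and the job is handed in when it is done.

Besides the shell and the picture viewer there is one more tool, called after "Request:" as name(argument=value, ...), one argument or row to a line, values as JSON. move_arm: Moves the arm, as the interface text tells. Its arguments: {"type":"object","properties":{"motion":{"type":"array","items":{"type":"object","properties":{"jaw":{"type":"number"},"tx":{"type":"number"},"ty":{"type":"number"},"tz":{"type":"number"},"wx":{"type":"number"},"wy":{"type":"number"},"wz":{"type":"number"}}}},"force":{"type":"number"}},"required":["motion"]}

```bash
mkdir -p pics
python3 - <<'E'
from station import ctrl
import cv2,numpy as np
for c in("scene","top"):
    f=ctrl.grab_frame(c); cv2.imwrite(f"pics/{c}0.png",f[:,:,::-1])
    k=ctrl.get_calibration(c); print(c,np.array(k["K"]).round(1).tolist(),np.array(k["R"]).round(4).tolist(),np.array(k["t"]).round(4).tolist())
    for n in("tall_tube","mixer","guide_ring","mixer_head","rack","short_tube_a","jar"):
        try: print(n,[(np.round(d["extent"]).tolist(),round(d["p"],2)) for d in ctrl.spot_in(n,c)][:5])
        except Exception as e: print(n,e)
s=ctrl.read_state();print(s["t"],s["tool_pos"],s["orientation"],s["opening"],s["contact_force"])
E
```

```text
scene [[557.6, 0.0, 327.3], [0.0, 557.6, 231.9], [0.0, 0.0, 1.0]] [[-0.0393, 0.9992, 0.0094], [0.6505, 0.0327, -0.7588], [-0.7585, -0.0237, -0.6512]] [-0.0605, -0.3096, 1.836]
tall_tube [([164.0, 199.0, 179.0, 232.0], 0.92)]
mixer [([453.0, 192.0, 497.0, 245.0], 0.94), ([364.0, 181.0, 424.0, 260.0], 0.66)]
guide_ring [([364.0, 179.0, 427.0, 257.0], 0.97), ([452.0, 190.0, 495.0, 248.0], 0.78)]
mixer_head [([389.0, 187.0, 408.0, 209.0], 0.71), ([468.0, 197.0, 485.0, 210.0], 0.65)]
rack [([161.0, 209.0, 243.0, 249.0], 0.59)]
short_tube_a [([193.0, 210.0, 207.0, 227.0], 0.57), ([224.0, 209.0, 234.0, 224.0], 0.45), ([160.0, 211.0, 246.0, 250.0], 0.36)]
jar [([255.0, 279.0, 285.0, 327.0], 0.74)]
top [[539.4, 0.0, 321.2], [0.0, 539.4, 230.2], [0.0, 0.0, 1.0]] [[0.1054, -0.9944, 0.0031], [-0.9706, -0.1036, -0.2172], [0.2163, 0.0199, -0.9761]] [0.039, 0.6457, 1.0507]
tall_tube [([510.0, 293.0, 538.0, 316.0], 0.78), ([432.0, 284.0, 540.0, 336.0], 0.71)]
mixer [([197.0, 251.0, 291.0, 346.0], 0.9), ([111.0, 276.0, 178.0, 334.0], 0.8)]
guide_ring [([198.0, 252.0, 289.0, 346.0], 0.97), ([115.0, 273.0, 180.0, 335.0], 0.73), ([479.0, 302.0, 502.0, 318.0], 0.37)]
mixer_head [([131.0, 291.0, 147.0, 309.0], 0.81), ([226.0, 279.0, 249.0, 307.0], 0.61)]
rack [([431.0, 284.0, 539.0, 336.0], 0.84)]
short_tube_a [([478.0, 302.0, 500.0, 318.0], 0.74), ([445.0, 309.0, 464.0, 325.0], 0.63)]
jar [([378.0, 165.0, 409.0, 202.0], 0.74)]
0.8 [ 0.12165358 -0.51072499  0.23132448] [ 9.93172323e-01  1.16656482e-01 -1.16644124e-05  4.83830258e-05] 0.08550021985901782 [-0.92583986  0.56125621 -0.20734658]
```

View pics/scene0.png

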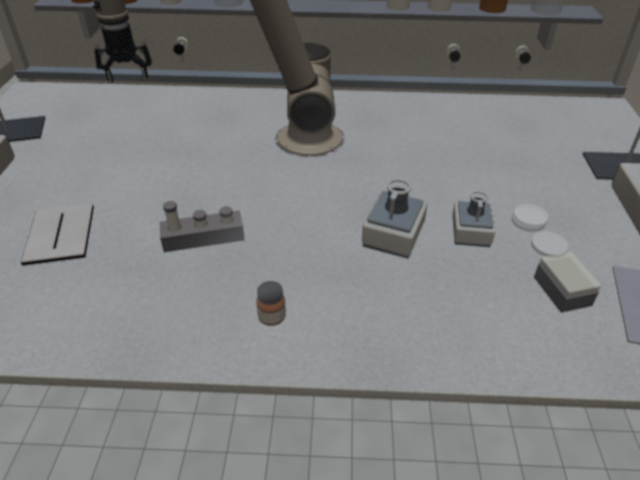

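View pics/top0.png

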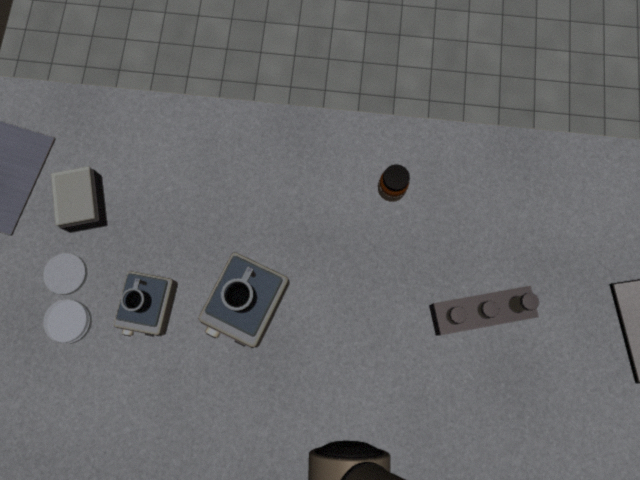

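The scene view shows the tall tube at (172,215), at the left end of the rack. The larger mixer's ring is at (400,187). In the top view the tall tube's cap is at about (529,301) and the larger mixer's ring at (238,293). The smaller mixer, at (134,299) in the top view, is the look-alike.

```bash
cat > h.py <<'E'
from station import ctrl
import numpy as np, cv2
from scipy.optimize import minimize
from scipy.spatial.transform import Rotation as Ro
C={c:{k:np.array(v) for k,v in ctrl.get_calibration(c).items()} for c in("scene","top")}
def proj(X,c):
    p=(np.atleast_2d(X)@C[c]["R"].T+C[c]["t"])@C[c]["K"].T; return p[:,:2]/p[:,2:]
def ray(uv,c,z):
    k=C[c]; d=k["R"].T@np.linalg.inv(k["K"])@[*uv,1]; o=-k["R"].T@k["t"]; return (o+d*(z-o[2])/d[2])[:2]
a=np.linspace(0,2*np.pi,48,endpoint=False)
def circ(x,y,z,r): return np.c_[x+r*np.cos(a),y+r*np.sin(a),0*a+z]
def delta(goal,yaw):  # world goal pos & yaw of tool-y axis -> tool shift/turn
    s=ctrl.read_state(); R=Ro.from_quat(s["orientation"]).as_matrix()
    ty=np.array([np.cos(yaw),np.sin(yaw),0])
    if ty@R[:,1]<0: ty=-ty
    G=np.c_[np.cross(ty,[0,0,-1]),ty,[0,0,-1]]
    return (R.T@(np.array(goal)-s["tool_pos"])*1000).round(1), Ro.from_matrix(R.T@G).as_rotvec(degrees=True).round(2)
E
python3 - <<'E'
from h import *
im={c:cv2.imread(f"pics/{c}0.png") for c in C}
def tubepts(x,y): return np.vstack([circ(x,y,.123,.0165),circ(x,y,.109,.0165),circ(x,y,.05,.015)])
m={}
for c in C:
    r=ctrl.grab_frame(c)
    for d in ctrl.regions_of("tall_tube",c)[:2]: print(c,np.round(d["extent"]),d["pixels"].sum(),d["p"]); m.setdefault(c,d["pixels"])
def hull(P,c):
    M=np.zeros((480*4,640*4),np.uint8); cv2.fillConvexPoly(M,cv2.convexHull(((proj(P,c)+.5)*4).astype(np.int32)),1); return M
up={c:cv2.resize(m[c].astype(np.uint8),None,fx=4,fy=4,interpolation=0) for c in m}
def cost(p,cs=("scene","top")):
    return -sum((hull(tubepts(*p),c)&up[c]).sum()/(hull(tubepts(*p),c)|up[c]).sum() for c in cs)
x0=ray((529,301),"top",.123); x1=ray((171.5,206),"scene",.123); print(x0,x1)
for cs in(("scene",),("top",),("scene","top")):
    r=minimize(cost,x0,args=(cs,),method="Nelder-Mead",options=dict(initial_simplex=[x0,x0+[.006,0],x0+[0,.006]])); print(cs,r.x.round(4),r.fun)
T=r.x
# ring: contrast of bright annulus against inside/outside
def rc(p,cs):
    s=0
    for c in cs:
        g=cv2.cvtColor(im[c],cv2.COLOR_BGR2GRAY).astype(np.float32)
        v=lambda rr:cv2.remap(g,proj(circ(*p,.166,rr),c).astype(np.float32),None,1).mean()
        s-=v(.027)-.5*v(.020)-.5*v(.034)
    return s
y0=ray((238,293),"top",.166); print(y0,ray((399.5,187.5),"scene",.166))
for cs in(("scene",),("top",),("scene","top")):
    r=minimize(rc,y0,args=(cs,),method="Nelder-Mead",options=dict(initial_simplex=[y0,y0+[.006,0],y0+[0,.006]])); print(cs,r.x.round(4),r.fun)
G=r.x
# rack direction from short tube caps (z=.083)
B=[ray(u,"top",.083) for u in((489,308),(456,315))]; print("short",np.round(B,4))
d=T-B[1]; print("rack yaw of row",np.degrees(np.arctan2(d[1],d[0])),np.linalg.norm(d))
out=[]
for c,P,Z in(("scene",T,.123),("top",T,.123),("scene",G,.166),("top",G,.166)):
    s=5; o=proj([*P,Z],c)[0].astype(int)-[40,30]
    I=cv2.resize(im[c][o[1]:o[1]+60,o[0]:o[0]+80],None,fx=s,fy=s,interpolation=cv2.INTER_CUBIC)
    L=[(.123,.0165),(.05,.015)] if Z<.15 else [(.166,.024),(.166,.030)]
    for z,rr in L: cv2.polylines(I,[((proj(circ(*P,z,rr),c)-o+.5)*s).astype(np.int32)],True,(0,0,255),1)
    out.append(I)
cv2.imwrite("pics/fit.png",np.vstack([np.hstack(out[:2]),np.hstack(out[2:])]))
print(np.hypot(*T),np.hypot(*G))
E
```

```text
scene [162. 200. 180. 233.] 424 0.71
top [514. 294. 539. 313.] 414 0.75
[ 0.52990565 -0.30668414] [ 0.53758347 -0.29839906]
('scene',) [ 0.5302 -0.3055] -0.9211708448051007
('top',) [ 0.5298 -0.3081] -0.9181113460183228
('scene', 'top') [ 0.5295 -0.3067] -1.804490520287135
[0.4821805 0.2457169] [0.49164962 0.25319021]Traceback (most recent call last):
  File "<stdin>", line 27, in <module>
    res = _minimize_neldermead(fun, x0, args, callback, bounds=bounds,
                               **options)
    fsim[k] = func(sim[k])
              ~~~~^^^^^^^^
    fx = function(np.copy(x), *(wrapper_args + args))
  File "<stdin>", line 23, in rc
  File "<stdin>", line 22, in <lambda>
cv2.error: OpenCV(4.12.0) /io/opencv/modules/imgproc/src/imgwarp.cpp:1821: error: (-215:Assertion failed) ((map1.type() == CV_32FC2 || map1.type() == CV_16SC2) && map2.empty()) || (map1.type() == CV_32FC1 && map2.type() == CV_32FC1) in function 'remap'
```

Run:
```python
from h import *
im={c:cv2.imread(f"pics/{c}0.png") for c in C}
T=np.array([.5297,-.3067])
def rc(p,cs):
    s=0
    for c in cs:
        g=cv2.cvtColor(im[c],cv2.COLOR_BGR2GRAY).astype(np.float32)
        v=lambda rr:cv2.remap(g,proj(circ(*p,.166,rr),c).astype(np.float32)[:,None,:],None,1).mean()
        s-=v(.027)-.5*v(.020)-.5*v(.034)
    return s
y0=ray((238,293),"top",.166)
for cs in(("scene",),("top",),("scene","top")):
    r=minimize(rc,y0,args=(cs,),method="Nelder-Mead",options=dict(initial_simplex=[y0,y0+[.006,0],y0+[0,.006]])); print(cs,r.x.round(4),r.fun)
G=r.x
B=[ray(u,"top",.083) for u in((489,308.5),(455.5,315))]; print("short",np.round(B,4))
d=T-B[1]; print("row yaw",np.degrees(np.arctan2(d[1],d[0])),np.linalg.norm(d))
out=[]
for c,P,Z in(("scene",T,.123),("top",T,.123),("scene",G,.166),("top",G,.166)):
    s=5; o=proj([*P,Z],c)[0].astype(int)-[40,30]
    I=cv2.resize(im[c][o[1]:o[1]+60,o[0]:o[0]+80],None,fx=s,fy=s,interpolation=cv2.INTER_CUBIC)
    L=[(.123,.0165),(.05,.015)] if Z<.15 else [(.166,.024),(.166,.030)]
    for z,rr in L: cv2.polylines(I,[((proj(circ(*P,z,rr),c)-o+.5)*s).astype(np.int32)],True,(0,0,255),1)
    out.append(I)
cv2.imwrite("pics/fit.png",np.vstack([np.hstack(out[:2]),np.hstack(out[2:])]))
print(np.hypot(*T),np.hypot(*G))
yaw=np.arctan2(d[1],d[0])+np.pi/2
for z in(.231,.15,.071): print(z,*delta([*T,z],yaw))
```

```text
('scene',) [0.4805 0.2518] -13.79180908203125
('top',) [0.4806 0.2484] -80.72288513183594
('scene', 'top') [0.4807 0.2487] -90.7265853881836
short [[ 0.5117 -0.2426]
 [ 0.4918 -0.1768]]
row yaw -73.73486323362084 0.13529837358844202
0.612084128204612 0.5411787545649636
0.231 [ 4.442e+02 -1.040e+02  3.000e-01] [ 1.000e-02 -0.000e+00  8.713e+01]
0.15 [ 444.2 -104.    81.3] [ 1.000e-02 -0.000e+00  8.713e+01]
0.071 [ 444.2 -104.   160.3] [ 1.000e-02 -0.000e+00  8.713e+01]
```

View pics/fit.png

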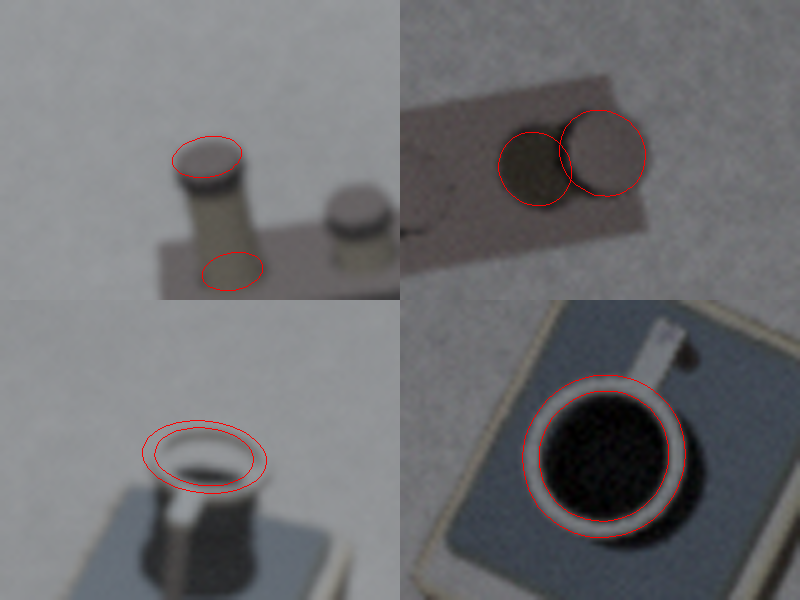

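The ring fit in the top view is tight. The scene overlays sit 1–1.5 px up and left for both objects, which looks like calibration bias. I'll move over the tube with the jaws across the rack row and turn by −93°, so the last joint stays in range later.

Request:
move_arm(
  motion=[
    {"tx":0.045,"ty":-0.01,"wz":-9,"jaw":0.085},
    {"tx":0.09,"ty":-0.021,"wz":-18.5,"jaw":0.085},
    {"tx":0.135,"ty":-0.032,"wz":-28,"jaw":0.085},
    {"tx":0.18,"ty":-0.042,"wz":-37.5,"jaw":0.085},
    {"tx":0.225,"ty":-0.053,"wz":-47,"jaw":0.085},
    {"tx":0.27,"ty":-0.063,"wz":-56.5,"jaw":0.085},
    {"tx":0.315,"ty":-0.074,"wz":-66,"jaw":0.085},
    {"tx":0.36,"ty":-0.084,"wz":-75.5,"jaw":0.085},
    {"tx":0.405,"ty":-0.095,"wz":-84.5,"jaw":0.085},
    {"tx":0.444,"ty":-0.104,"wz":-92.9,"jaw":0.085},
  ],
  force=60,
)

```text
invalid input at $.motion[0]: expected keys jaw, tx, ty, tz, wx, wy, wz
```

Run:
```python
from h import *
s=ctrl.read_state();print(s["t"],s["tool_pos"].round(4),s["q"].round(2),s["qd"].round(2),s["contact_force"].round(2),s["opening"])
print(*delta([.5302,-.3060,.071],np.radians(-73.7+90)))
```

```text
1.0 [ 0.1216 -0.5107  0.2313] [-1.48  0.34  1.52  0.    1.28 -0.15] [ 0. -0.  0. -0.  0.  0.] [ 0.3  -0.1   0.15] 0.08552056448572834
[ 444.9 -104.5  160.3] [ 1.00e-02 -0.00e+00  8.71e+01]
```

Request:
move_arm(
  motion=[
    {"tx":0.045,"ty":-0.01,"tz":0,"wx":0,"wy":0,"wz":-9,"jaw":0.085},
    {"tx":0.09,"ty":-0.021,"tz":0,"wx":0,"wy":0,"wz":-18.5,"jaw":0.085},
    {"tx":0.135,"ty":-0.032,"tz":0,"wx":0,"wy":0,"wz":-28,"jaw":0.085},
    {"tx":0.18,"ty":-0.042,"tz":0,"wx":0,"wy":0,"wz":-37.5,"jaw":0.085},
    {"tx":0.225,"ty":-0.053,"tz":0,"wx":0,"wy":0,"wz":-47,"jaw":0.085},
    {"tx":0.27,"ty":-0.063,"tz":0,"wx":0,"wy":0,"wz":-56.5,"jaw":0.085},
    {"tx":0.315,"ty":-0.074,"tz":0,"wx":0,"wy":0,"wz":-66,"jaw":0.085},
    {"tx":0.36,"ty":-0.084,"tz":0,"wx":0,"wy":0,"wz":-75.5,"jaw":0.085},
    {"tx":0.405,"ty":-0.095,"tz":0,"wx":0,"wy":0,"wz":-84.5,"jaw":0.085},
    {"tx":0.445,"ty":-0.104,"tz":0,"wx":0,"wy":0,"wz":-92.9,"jaw":0.085},
  ],
  force=60,
)

```text
t: 2.25
tool_pos: [0.5319, -0.3055, 0.2313]
orientation: [0.598, 0.802, -0.0, 0.0]
contact_force: [0.7, -0.4, 0.2]
opening: 0.0849
```

Run:
```python
from h import *
s=ctrl.read_state();print(s["t"],s["tool_pos"].round(4),s["q"].round(2),s["qd"].round(2),s["contact_force"].round(2),s["opening"])
print(*delta([.5302,-.3060,.071],np.radians(-73.7+90)))
```

```text
2.25 [ 0.5319 -0.3055  0.2313] [-0.65  0.51  1.26 -0.    1.37 -0.94] [ 0.49  0.34 -0.55 -0.    0.22 -0.67] [ 0.7  -0.37  0.21] 0.08494924885476408
[ -0.   -1.7 160.3] [-0.    0.01  0.31]
```

Request:
move_arm(
  motion=[
    {"tx":0,"ty":-0.0015,"tz":0,"wx":0,"wy":0,"wz":0.3,"jaw":0.085},
    {"tx":0,"ty":-0.0015,"tz":0.01,"wx":0,"wy":0,"wz":0.3,"jaw":0.085},
    {"tx":0,"ty":-0.0015,"tz":0.03,"wx":0,"wy":0,"wz":0.3,"jaw":0.085},
    {"tx":0,"ty":-0.0015,"tz":0.055,"wx":0,"wy":0,"wz":0.3,"jaw":0.085},
    {"tx":0,"ty":-0.0015,"tz":0.08,"wx":0,"wy":0,"wz":0.3,"jaw":0.085},
    {"tx":0,"ty":-0.0015,"tz":0.105,"wx":0,"wy":0,"wz":0.3,"jaw":0.085},
    {"tx":0,"ty":-0.0015,"tz":0.13,"wx":0,"wy":0,"wz":0.3,"jaw":0.085},
    {"tx":0,"ty":-0.0015,"tz":0.15,"wx":0,"wy":0,"wz":0.3,"jaw":0.085},
    {"tx":0,"ty":-0.0015,"tz":0.16,"wx":0,"wy":0,"wz":0.3,"jaw":0.085},
    {"tx":0,"ty":-0.0015,"tz":0.16,"wx":0,"wy":0,"wz":0.3,"jaw":0.085},
  ],
)

```text
t: 3.5
tool_pos: [0.5296, -0.3062, 0.0707]
orientation: [0.6, 0.8, -0.0, -0.001]
contact_force: [-0.4, -0.0, 0.5]
opening: 0.0848
```

Run:
```python
from h import *
s=ctrl.read_state();print(s["t"],s["tool_pos"].round(4),s["q"].round(2),s["qd"].round(2),s["contact_force"].round(2),s["opening"])
print(*delta([.5302,-.3060,.071],np.radians(-73.7+90)))
out=[]
for c,w in(("scene",(132,170)),("top",(490,270))):
    f=ctrl.grab_frame(c)[:,:,::-1]; out.append(cv2.resize(f[w[1]:w[1]+80,w[0]:w[0]+80],None,fx=5,fy=5,interpolation=cv2.INTER_CUBIC))
cv2.imwrite("pics/pre.png",np.hstack(out))
```

```text
3.5 [ 0.5296 -0.3062  0.0707] [-0.65  0.66  1.47 -0.    1.02 -0.93] [ 0.01 -0.02 -0.03 -0.    0.01 -0.  ] [-0.38 -0.02  0.45] 0.08481570441370663
[ 0.   0.7 -0.3] [-0.05 -0.05 -0.07]
```

View pics/pre.png

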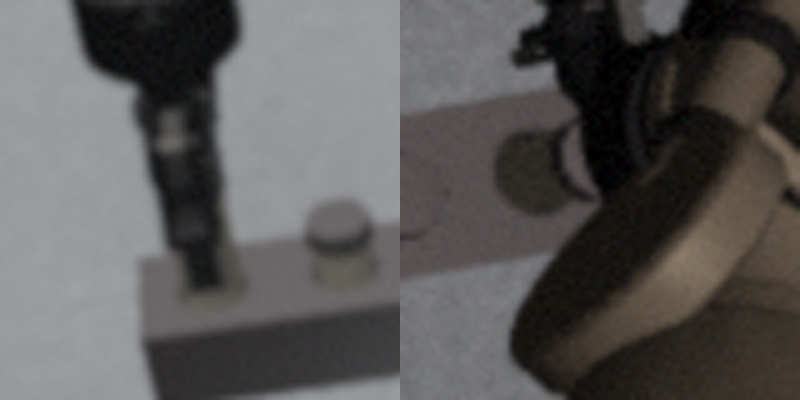

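The crop shows the near finger standing in front of the tube, its tip at about (205,280), with the tube's foot centred at about (213,290), so it is within about 3 mm. There is no contact force, so I'm closing.

Request:
move_arm(
  motion=[
    {"tx":0,"ty":0,"tz":0,"wx":0,"wy":0,"wz":0,"jaw":0.05},
    {"tx":0,"ty":0,"tz":0,"wx":0,"wy":0,"wz":0,"jaw":0.036},
    {"tx":0,"ty":0,"tz":0,"wx":0,"wy":0,"wz":0,"jaw":0.02},
    {"tx":0,"ty":0,"tz":0,"wx":0,"wy":0,"wz":0,"jaw":0.02},
    {"tx":0,"ty":0,"tz":0,"wx":0,"wy":0,"wz":0,"jaw":0.02},
    {"tx":0,"ty":0,"tz":0,"wx":0,"wy":0,"wz":0,"jaw":0.02},
    {"tx":0,"ty":0,"tz":0,"wx":0,"wy":0,"wz":0,"jaw":0.02},
    {"tx":0,"ty":0,"tz":0,"wx":0,"wy":0,"wz":0,"jaw":0.02},
    {"tx":0,"ty":0,"tz":0,"wx":0,"wy":0,"wz":0,"jaw":0.02},
    {"tx":0,"ty":0,"tz":0,"wx":0,"wy":0,"wz":0,"jaw":0.02},
  ],
  force=60,
)

```text
t: 4.85
tool_pos: [0.5307, -0.3065, 0.0721]
orientation: [0.6, 0.8, -0.0, 0.001]
contact_force: [-0.6, 1.0, 3.5]
opening: 0.0288
```

Run:
```python
from h import *
s=ctrl.read_state();print(s["t"],s["tool_pos"].round(4),s["contact_force"].round(2),s["ft_torque"].round(2),s["opening"])
```

```text
4.85 [ 0.5307 -0.3065  0.0721] [-0.58  0.98  3.55] [ 0.11 -0.05 -0.01] 0.02879486695781572
```

Request:
move_arm(
  motion=[
    {"tx":0,"ty":0,"tz":-0.006,"wx":0,"wy":0,"wz":0,"jaw":0.02},
    {"tx":0,"ty":0,"tz":-0.018,"wx":0,"wy":0,"wz":0,"jaw":0.02},
    {"tx":0,"ty":0,"tz":-0.035,"wx":0,"wy":0,"wz":0,"jaw":0.02},
    {"tx":0,"ty":0,"tz":-0.06,"wx":0,"wy":0,"wz":0,"jaw":0.02},
    {"tx":0,"ty":0,"tz":-0.09,"wx":0,"wy":0,"wz":0,"jaw":0.02},
    {"tx":0,"ty":0,"tz":-0.12,"wx":0,"wy":0,"wz":0,"jaw":0.02},
    {"tx":0,"ty":0,"tz":-0.15,"wx":0,"wy":0,"wz":0,"jaw":0.02},
    {"tx":0,"ty":0,"tz":-0.175,"wx":0,"wy":0,"wz":0,"jaw":0.02},
    {"tx":0,"ty":0,"tz":-0.19,"wx":0,"wy":0,"wz":0,"jaw":0.02},
    {"tx":0,"ty":0,"tz":-0.19,"wx":0,"wy":0,"wz":0,"jaw":0.02},
  ],
)

```text
t: 6.1
tool_pos: [0.5307, -0.3065, 0.2636]
orientation: [0.6, 0.8, -0.0, 0.002]
contact_force: [-0.7, -0.8, -0.8]
opening: 0.0291
```

Run:
```python
from h import *
s=ctrl.read_state();print(s["t"],s["tool_pos"].round(4),s["q"].round(2),s["contact_force"].round(2),s["ft_torque"].round(2),s["opening"],s["orientation"].round(4))
p=s["tool_pos"]
f=ctrl.grab_frame("scene")
for d in ctrl.regions_of("tall_tube","scene")[:2]: print(d["extent"],d["p"],d["pixels"].sum())
g=proj([[p[0],p[1],p[2]+dz] for dz in(-.064,.051)],"scene"); print(g)
w=g[0].astype(int)-[40,60]; I=cv2.resize(f[w[1]:w[1]+80,w[0]:w[0]+80,::-1],None,fx=7,fy=7,interpolation=cv2.INTER_CUBIC)
for zz,r in((-.064,.006),(-.05,.015)): cv2.polylines(I,[((proj(circ(p[0],p[1],p[2]+zz,r),"scene")-w+.5)*7).astype(np.int32)],True,(0,0,255),1)
cv2.imwrite("pics/lift.png",I)
print(*delta([.482,.2495,p[2]],np.radians(-73.7+90)))
```

```text
6.1 [ 0.5307 -0.3065  0.2636] [-0.65  0.48  1.21 -0.    1.44 -0.93] [-0.68 -0.84 -0.77] [-0.04  0.04 -0.02] 0.029062763735480997 [ 6.0e-01  8.0e-01 -1.0e-04  2.1e-03]
[154.0, 136.4, 168.4, 179.4] 0.8 238
[[163.1880149  178.37950583]
 [153.7317078  135.76491904]]
[546.8 109.5  -2.4] [-0.    0.01 -0.03]
```

View pics/lift.png

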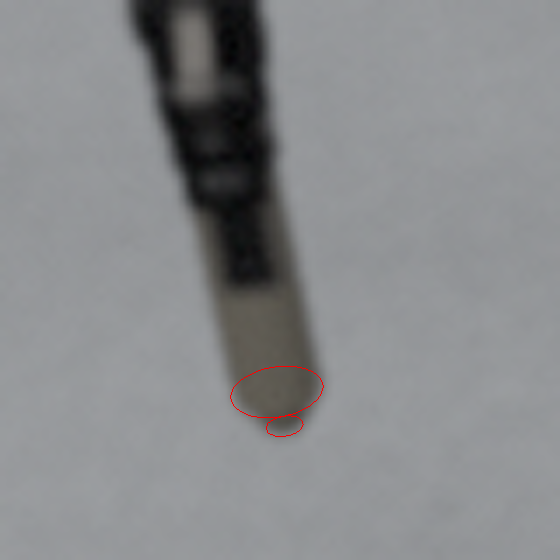

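The tube hangs upright in the grip. In this crop its tip is at (285,420), on the predicted overlay, and the fingertips are at (245,285). Next I carry it over the mixer.

Request:
move_arm(
  motion=[
    {"tx":0.015,"ty":0.003,"tz":-0.005,"wx":0,"wy":0,"wz":0,"jaw":0.02},
    {"tx":0.04,"ty":0.008,"tz":-0.01,"wx":0,"wy":0,"wz":0,"jaw":0.02},
    {"tx":0.075,"ty":0.015,"tz":-0.015,"wx":0,"wy":0,"wz":0,"jaw":0.02},
    {"tx":0.11,"ty":0.022,"tz":-0.02,"wx":0,"wy":0,"wz":0,"jaw":0.02},
    {"tx":0.145,"ty":0.029,"tz":-0.02,"wx":0,"wy":0,"wz":0,"jaw":0.02},
    {"tx":0.18,"ty":0.036,"tz":-0.02,"wx":0,"wy":0,"wz":0,"jaw":0.02},
    {"tx":0.215,"ty":0.043,"tz":-0.02,"wx":0,"wy":0,"wz":0,"jaw":0.02},
    {"tx":0.25,"ty":0.05,"tz":-0.02,"wx":0,"wy":0,"wz":0,"jaw":0.02},
    {"tx":0.28,"ty":0.056,"tz":-0.02,"wx":0,"wy":0,"wz":0,"jaw":0.02},
    {"tx":0.3,"ty":0.06,"tz":-0.02,"wx":0,"wy":0,"wz":0,"jaw":0.02},
  ],
)

```text
t: 7.45
tool_pos: [0.5024, 0.0017, 0.2816]
orientation: [0.599, 0.801, 0.0, -0.0]
contact_force: [0.8, -0.3, -0.2]
opening: 0.0289
```

Run:
```python
from h import *
s=ctrl.read_state();print(s["t"],s["tool_pos"].round(4),s["q"].round(2),s["opening"])
print(*delta([.482,.2495,.275],np.radians(-73.7+90)))
```

```text
7.45 [0.5024 0.0017 0.2816] [-0.15  0.26  1.49  0.    1.38 -0.44] 0.02891134738244153
[243.5  50.4   6.7] [ 0.02 -0.01  0.09]
```

Request:
move_arm(
  motion=[
    {"tx":0.02,"ty":0.004,"tz":0,"wx":0,"wy":0,"wz":0,"jaw":0.02},
    {"tx":0.05,"ty":0.01,"tz":0,"wx":0,"wy":0,"wz":0,"jaw":0.02},
    {"tx":0.085,"ty":0.0175,"tz":0,"wx":0,"wy":0,"wz":0,"jaw":0.02},
    {"tx":0.12,"ty":0.025,"tz":0,"wx":0,"wy":0,"wz":0,"jaw":0.02},
    {"tx":0.155,"ty":0.032,"tz":0,"wx":0,"wy":0,"wz":0,"jaw":0.02},
    {"tx":0.19,"ty":0.039,"tz":0,"wx":0,"wy":0,"wz":0,"jaw":0.02},
    {"tx":0.22,"ty":0.0455,"tz":0,"wx":0,"wy":0,"wz":0,"jaw":0.02},
    {"tx":0.238,"ty":0.049,"tz":0,"wx":0,"wy":0,"wz":0,"jaw":0.02},
    {"tx":0.2435,"ty":0.0505,"tz":0,"wx":0,"wy":0,"wz":0,"jaw":0.02},
    {"tx":0.2435,"ty":0.0505,"tz":0,"wx":0,"wy":0,"wz":0,"jaw":0.02},
  ],
)

```text
t: 8.7
tool_pos: [0.4819, 0.2493, 0.2817]
orientation: [0.599, 0.801, 0.0, 0.0]
contact_force: [-0.1, 0.1, -1.0]
opening: 0.0286
```

Run:
```python
from h import *
ctrl.grab_frame("top");ctrl.grab_frame("top")
s=ctrl.read_state();p=s["tool_pos"];print(s["t"],p.round(4),s["q"].round(2),s["contact_force"].round(2),s["opening"])
out=[]
for c in("scene","top"):
    f=ctrl.grab_frame(c)
    w=proj([.481,.249,.19],c)[0].astype(int)-[40,50]; k=5
    I=cv2.resize(f[w[1]:w[1]+100,w[0]:w[0]+80,::-1],None,fx=k,fy=k,interpolation=cv2.INTER_CUBIC)
    for q,zz,r,col in((p,p[2]-.064,.006,(0,0,255)),(p,p[2]-.05,.015,(0,0,255)),((.481,.249),.166,.024,(0,255,0))): cv2.polylines(I,[((proj(circ(q[0],q[1],zz,r),c)-w+.5)*k).astype(np.int32)],True,col,1)
    out.append(I)
cv2.imwrite("pics/over.png",np.hstack(out))
print(*delta([.482,.2495,.275],np.radians(-73.7+90)))
```

```text
8.8 [0.4822 0.2487 0.2817] [ 0.34  0.34  1.39 -0.    1.42  0.05] [ 0.03 -0.24 -0.1 ] 0.028360842988800417
[ 0.9 -0.1  6.7] [ 0.01 -0.    0.02]
```

View pics/over.png

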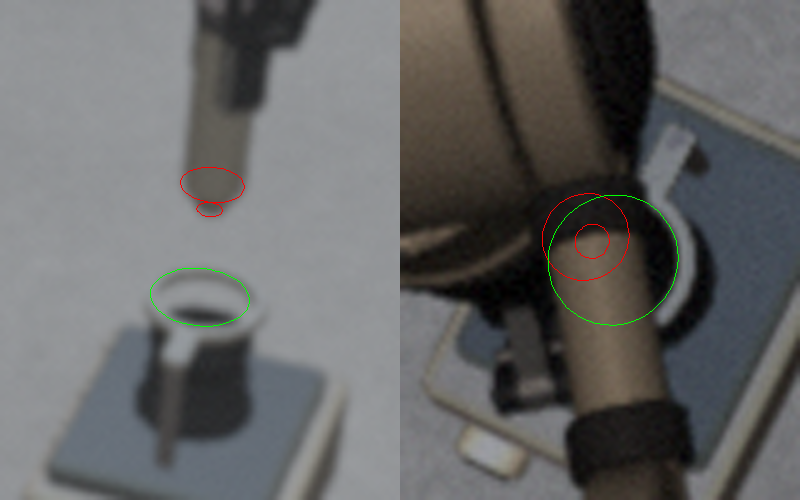

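In the scene view the tube tip at (214,210) matches its overlay within about 0.8 px, and it is nearly over the ring at (206,303). The real ring lies about 0.5–1 px further toward +y/+x than the fit. I'll aim at (0.4825, 0.250) and lower the tip to about 10 mm above the cup floor.

Request:
move_arm(
  motion=[
    {"tx":0.001,"ty":0.0005,"tz":0.003,"wx":0,"wy":0,"wz":0,"jaw":0.02},
    {"tx":0.0012,"ty":0.0007,"tz":0.01,"wx":0,"wy":0,"wz":0,"jaw":0.02},
    {"tx":0.0012,"ty":0.0007,"tz":0.02,"wx":0,"wy":0,"wz":0,"jaw":0.02},
    {"tx":0.0012,"ty":0.0007,"tz":0.03,"wx":0,"wy":0,"wz":0,"jaw":0.02},
    {"tx":0.0012,"ty":0.0007,"tz":0.042,"wx":0,"wy":0,"wz":0,"jaw":0.02},
    {"tx":0.0012,"ty":0.0007,"tz":0.054,"wx":0,"wy":0,"wz":0,"jaw":0.02},
    {"tx":0.0012,"ty":0.0007,"tz":0.065,"wx":0,"wy":0,"wz":0,"jaw":0.02},
    {"tx":0.0012,"ty":0.0007,"tz":0.075,"wx":0,"wy":0,"wz":0,"jaw":0.02},
    {"tx":0.0012,"ty":0.0007,"tz":0.08,"wx":0,"wy":0,"wz":0,"jaw":0.02},
    {"tx":0.0012,"ty":0.0007,"tz":0.08,"wx":0,"wy":0,"wz":0,"jaw":0.02},
  ],
)

```text
t: 10.15
tool_pos: [0.4826, 0.25, 0.2015]
orientation: [0.6, 0.8, -0.0, -0.0]
contact_force: [-0.2, 0.2, -1.3]
opening: 0.0289
```

Run:
```python
from h import *
out=[]
for c in("scene","top"):
    f=ctrl.grab_frame(c)
    s=ctrl.read_state();p=s["tool_pos"]
    print(s["t"],p.round(4),s["contact_force"].round(2),s["ft_torque"].round(3),s["opening"])
    w=proj([.481,.249,.17],c)[0].astype(int)-[30,40]; k=7
    if c=="top": w=proj([.481,.249,.17],c)[0].astype(int)-[30,40]
    I=cv2.resize(f[w[1]:w[1]+80,w[0]:w[0]+56,::-1],None,fx=k,fy=k,interpolation=cv2.INTER_CUBIC)
    out.append(I)
cv2.imwrite("pics/in.png",np.hstack(out))
```

```text
10.2 [0.4828 0.2501 0.2019] [-0.47  0.19 -0.45] [ 0.009 -0.039 -0.006] 0.028669745938653218
10.25 [0.4829 0.2501 0.2021] [ 0.11 -1.27 -0.68] [0.034 0.032 0.015] 0.029065614151894924
```

View pics/in.png

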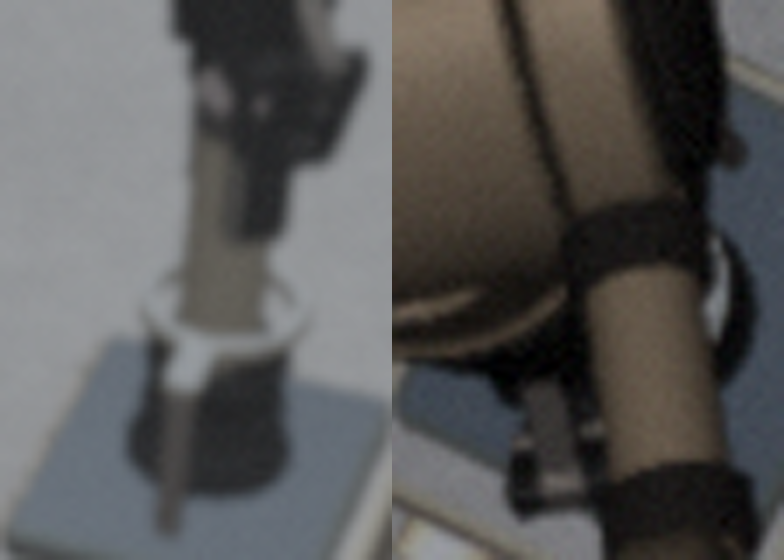

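The tube is inside the ring: tube centre at about (225,320) and ring centre at about (227,315), with free gaps on both sides. I'll average the no-load force, then lower slowly to find contact.

```bash
cat >> h.py <<'E'
def avg(n=8,c="scene",save=None):
    F=[];P=[]
    for _ in range(n):
        f=ctrl.grab_frame(c); s=ctrl.read_state(); F.append(s["contact_force"]); P.append(s["tool_pos"])
    if save: cv2.imwrite(save,f[:,:,::-1])
    print(round(s["t"],2),"F",np.mean(F,0).round(2),"sd",np.std(F,0).round(2),"P",np.mean(P,0).round(4),"sdz",np.std(P,0)[2].round(5),"open",s["opening"].round(4),"tilt",Ro.from_quat(s["orientation"]).as_matrix()[:,2].round(4))
E
python3 -c "
from h import *
avg(8,save='pics/base.png')"
```

```text
Traceback (most recent call last):
  File "h.py", line 23, in avg
    print(round(s["t"],2),"F",np.mean(F,0).round(2),"sd",np.std(F,0).round(2),"P",np.mean(P,0).round(4),"sdz",np.std(P,0)[2].round(5),"open",s["opening"].round(4),"tilt",Ro.from_quat(s["orientation"]).as_matrix()[:,2].round(4))
                                                                                                                                             ^^^^^^^^^^^^^^^^^^
AttributeError: 'float' object has no attribute 'round'
```

Request:
move_arm(
  motion=[
    {"tx":0,"ty":0,"tz":0.002,"wx":0,"wy":0,"wz":0,"jaw":0.02},
    {"tx":0,"ty":0,"tz":0.004,"wx":0,"wy":0,"wz":0,"jaw":0.02},
    {"tx":0,"ty":0,"tz":0.006,"wx":0,"wy":0,"wz":0,"jaw":0.02},
    {"tx":0,"ty":0,"tz":0.008,"wx":0,"wy":0,"wz":0,"jaw":0.02},
    {"tx":0,"ty":0,"tz":0.009,"wx":0,"wy":0,"wz":0,"jaw":0.02},
    {"tx":0,"ty":0,"tz":0.009,"wx":0,"wy":0,"wz":0,"jaw":0.02},
    {"tx":0,"ty":0,"tz":0.009,"wx":0,"wy":0,"wz":0,"jaw":0.02},
    {"tx":0,"ty":0,"tz":0.009,"wx":0,"wy":0,"wz":0,"jaw":0.02},
    {"tx":0,"ty":0,"tz":0.009,"wx":0,"wy":0,"wz":0,"jaw":0.02},
    {"tx":0,"ty":0,"tz":0.009,"wx":0,"wy":0,"wz":0,"jaw":0.02},
  ],
)

```text
t: 11.9
tool_pos: [0.4827, 0.2501, 0.1929]
orientation: [0.6, 0.8, 0.0, 0.0]
contact_force: [-0.4, 0.4, 0.3]
opening: 0.0293
```

```bash
python3 -c "
from h import *
avg(8)"
```

```text
Traceback (most recent call last):
  File "h.py", line 23, in avg
    print(round(s["t"],2),"F",np.mean(F,0).round(2),"sd",np.std(F,0).round(2),"P",np.mean(P,0).round(4),"sdz",np.std(P,0)[2].round(5),"open",s["opening"].round(4),"tilt",Ro.from_quat(s["orientation"]).as_matrix()[:,2].round(4))
                                                                                                                                             ^^^^^^^^^^^^^^^^^^
AttributeError: 'float' object has no attribute 'round'
```

```bash
sed -i 's/s\["opening"\].round(4)/round(float(s["opening"]),4)/' h.py && python3 -c "
from h import *
avg(8)"
```

```text
12.7 F [ 0.07 -0.01 -0.1 ] sd [0.44 0.35 0.54] P [0.4827 0.2501 0.1929] sdz 2e-05 open 0.029 tilt [ 5.e-04  2.e-04 -1.e+00]
```

Request:
move_arm(
  motion=[
    {"tx":0,"ty":0,"tz":0.001,"wx":0,"wy":0,"wz":0,"jaw":0.02},
    {"tx":0,"ty":0,"tz":0.002,"wx":0,"wy":0,"wz":0,"jaw":0.02},
    {"tx":0,"ty":0,"tz":0.003,"wx":0,"wy":0,"wz":0,"jaw":0.02},
    {"tx":0,"ty":0,"tz":0.004,"wx":0,"wy":0,"wz":0,"jaw":0.02},
    {"tx":0,"ty":0,"tz":0.004,"wx":0,"wy":0,"wz":0,"jaw":0.02},
    {"tx":0,"ty":0,"tz":0.004,"wx":0,"wy":0,"wz":0,"jaw":0.02},
    {"tx":0,"ty":0,"tz":0.004,"wx":0,"wy":0,"wz":0,"jaw":0.02},
    {"tx":0,"ty":0,"tz":0.004,"wx":0,"wy":0,"wz":0,"jaw":0.02},
    {"tx":0,"ty":0,"tz":0.004,"wx":0,"wy":0,"wz":0,"jaw":0.02},
    {"tx":0,"ty":0,"tz":0.004,"wx":0,"wy":0,"wz":0,"jaw":0.02},
  ],
)

```text
t: 13.95
tool_pos: [0.4827, 0.2501, 0.1889]
orientation: [0.6, 0.8, 0.0, 0.0]
contact_force: [-0.6, -0.4, -0.7]
opening: 0.0289
```

```bash
python3 -c "
from h import *
avg(8)"
```

```text
14.35 F [ 0.24  0.01 -0.3 ] sd [0.51 0.39 0.53] P [0.4827 0.2501 0.1889] sdz 1e-05 open 0.0291 tilt [ 5.e-04  2.e-04 -1.e+00]
```

Request:
move_arm(
  motion=[
    {"tx":0,"ty":0,"tz":0.001,"wx":0,"wy":0,"wz":0,"jaw":0.02},
    {"tx":0,"ty":0,"tz":0.002,"wx":0,"wy":0,"wz":0,"jaw":0.02},
    {"tx":0,"ty":0,"tz":0.003,"wx":0,"wy":0,"wz":0,"jaw":0.02},
    {"tx":0,"ty":0,"tz":0.003,"wx":0,"wy":0,"wz":0,"jaw":0.02},
    {"tx":0,"ty":0,"tz":0.003,"wx":0,"wy":0,"wz":0,"jaw":0.02},
    {"tx":0,"ty":0,"tz":0.003,"wx":0,"wy":0,"wz":0,"jaw":0.02},
    {"tx":0,"ty":0,"tz":0.003,"wx":0,"wy":0,"wz":0,"jaw":0.02},
    {"tx":0,"ty":0,"tz":0.003,"wx":0,"wy":0,"wz":0,"jaw":0.02},
    {"tx":0,"ty":0,"tz":0.003,"wx":0,"wy":0,"wz":0,"jaw":0.02},
    {"tx":0,"ty":0,"tz":0.003,"wx":0,"wy":0,"wz":0,"jaw":0.02},
  ],
)

```text
t: 15.6
tool_pos: [0.4827, 0.2501, 0.1859]
orientation: [0.6, 0.8, 0.0, 0.0]
contact_force: [-0.7, -1.3, 2.8]
opening: 0.0288
```

```bash
python3 -c "
from h import *
avg(8)"
```

```text
16.0 F [-0.95 -0.27  2.36] sd [0.33 0.54 0.49] P [0.4827 0.2501 0.1859] sdz 1e-05 open 0.0286 tilt [ 4.e-04  2.e-04 -1.e+00]
```

Contact: net vertical force is about 2.7 N at TCP z = 0.1859, right at the onset. I'll press 3 mm and check the slope.

Request:
move_arm(
  motion=[
    {"tx":0,"ty":0,"tz":0.001,"wx":0,"wy":0,"wz":0,"jaw":0.02},
    {"tx":0,"ty":0,"tz":0.002,"wx":0,"wy":0,"wz":0,"jaw":0.02},
    {"tx":0,"ty":0,"tz":0.003,"wx":0,"wy":0,"wz":0,"jaw":0.02},
    {"tx":0,"ty":0,"tz":0.003,"wx":0,"wy":0,"wz":0,"jaw":0.02},
    {"tx":0,"ty":0,"tz":0.003,"wx":0,"wy":0,"wz":0,"jaw":0.02},
    {"tx":0,"ty":0,"tz":0.003,"wx":0,"wy":0,"wz":0,"jaw":0.02},
    {"tx":0,"ty":0,"tz":0.003,"wx":0,"wy":0,"wz":0,"jaw":0.02},
    {"tx":0,"ty":0,"tz":0.003,"wx":0,"wy":0,"wz":0,"jaw":0.02},
    {"tx":0,"ty":0,"tz":0.003,"wx":0,"wy":0,"wz":0,"jaw":0.02},
    {"tx":0,"ty":0,"tz":0.003,"wx":0,"wy":0,"wz":0,"jaw":0.02},
  ],
)

```text
t: 17.25
tool_pos: [0.4827, 0.2501, 0.1829]
orientation: [0.6, 0.8, 0.0, 0.0]
contact_force: [-1.9, -0.1, 4.1]
opening: 0.0288
```

```bash
python3 -c "
from h import *
avg(12)"
```

```text
17.85 F [-0.97 -0.35  4.43] sd [0.53 0.48 0.52] P [0.4827 0.2501 0.1829] sdz 1e-05 open 0.0288 tilt [ 5.e-04  2.e-04 -1.e+00]
```

Request:
move_arm(
  motion=[
    {"tx":0,"ty":0,"tz":0.001,"wx":0,"wy":0,"wz":0,"jaw":0.02},
    {"tx":0,"ty":0,"tz":0.002,"wx":0,"wy":0,"wz":0,"jaw":0.02},
    {"tx":0,"ty":0,"tz":0.0027,"wx":0,"wy":0,"wz":0,"jaw":0.02},
    {"tx":0,"ty":0,"tz":0.0027,"wx":0,"wy":0,"wz":0,"jaw":0.02},
    {"tx":0,"ty":0,"tz":0.0027,"wx":0,"wy":0,"wz":0,"jaw":0.02},
    {"tx":0,"ty":0,"tz":0.0027,"wx":0,"wy":0,"wz":0,"jaw":0.02},
    {"tx":0,"ty":0,"tz":0.0027,"wx":0,"wy":0,"wz":0,"jaw":0.02},
    {"tx":0,"ty":0,"tz":0.0027,"wx":0,"wy":0,"wz":0,"jaw":0.02},
    {"tx":0,"ty":0,"tz":0.0027,"wx":0,"wy":0,"wz":0,"jaw":0.02},
    {"tx":0,"ty":0,"tz":0.0027,"wx":0,"wy":0,"wz":0,"jaw":0.02},
  ],
)

```text
t: 19.1
tool_pos: [0.4827, 0.2501, 0.1802]
orientation: [0.6, 0.8, 0.0, 0.0]
contact_force: [-2.5, -0.5, 4.8]
opening: 0.0289
```

```bash
python3 -c "
from h import *
avg(14,save='pics/pressed.png')
w=proj([.481,.249,.16],'scene')[0].astype(int)-[28,40];out=[]
for n in('base','pressed'):
    out.append(cv2.resize(cv2.imread(f'pics/{n}.png')[w[1]:w[1]+80,w[0]:w[0]+56],None,fx=7,fy=7,interpolation=cv2.INTER_CUBIC))
cv2.imwrite('pics/cmp.png',np.hstack(out))"
```

```text
19.8 F [-1.43 -0.58  5.56] sd [0.42 0.4  0.36] P [0.4827 0.2501 0.1802] sdz 1e-05 open 0.029 tilt [ 6.e-04  3.e-04 -1.e+00]
```

View pics/cmp.png

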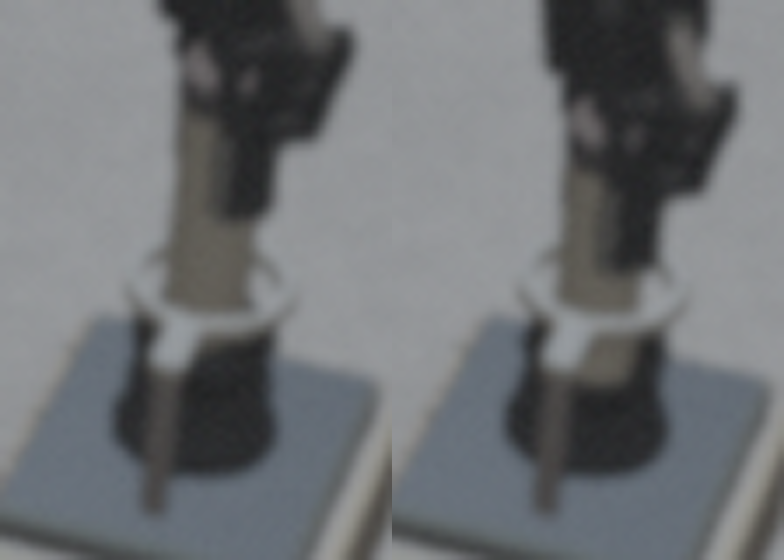

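The right-hand (pressed) crop shows the tube in the ring, standing in the cup. The cup rim has sunk to about (600,385), so the tube is visible between ring and rim, and the fingertip at (635,268) is clear above the ring. Travel is about 5.7–5.8 mm by displacement and about 5.4 mm by force, so I'll add 0.4 mm and hold.

Request:
move_arm(
  motion=[
    {"tx":0,"ty":0,"tz":0.0004,"wx":0,"wy":0,"wz":0,"jaw":0.02},
    {"tx":0,"ty":0,"tz":0.0004,"wx":0,"wy":0,"wz":0,"jaw":0.02},
    {"tx":0,"ty":0,"tz":0.0004,"wx":0,"wy":0,"wz":0,"jaw":0.02},
    {"tx":0,"ty":0,"tz":0.0004,"wx":0,"wy":0,"wz":0,"jaw":0.02},
    {"tx":0,"ty":0,"tz":0.0004,"wx":0,"wy":0,"wz":0,"jaw":0.02},
    {"tx":0,"ty":0,"tz":0.0004,"wx":0,"wy":0,"wz":0,"jaw":0.02},
    {"tx":0,"ty":0,"tz":0.0004,"wx":0,"wy":0,"wz":0,"jaw":0.02},
    {"tx":0,"ty":0,"tz":0.0004,"wx":0,"wy":0,"wz":0,"jaw":0.02},
    {"tx":0,"ty":0,"tz":0.0004,"wx":0,"wy":0,"wz":0,"jaw":0.02},
    {"tx":0,"ty":0,"tz":0.0004,"wx":0,"wy":0,"wz":0,"jaw":0.02},
  ],
)

```text
t: 21.05
tool_pos: [0.4827, 0.2501, 0.1799]
orientation: [0.6, 0.8, 0.0, 0.0]
contact_force: [-1.9, -0.5, 5.1]
opening: 0.0288
```

```bash
python3 -c "
from h import *
avg(20)"
```

```text
22.05 F [-1.49 -0.59  5.74] sd [0.5  0.43 0.45] P [0.4827 0.2501 0.18  ] sdz 1e-05 open 0.0288 tilt [ 7.e-04  3.e-04 -1.e+00]
```

Request:
move_arm(
  motion=[
    {"tx":0,"ty":0,"tz":0,"wx":0,"wy":0,"wz":0,"jaw":0.02},
    {"tx":0,"ty":0,"tz":0,"wx":0,"wy":0,"wz":0,"jaw":0.02},
    {"tx":0,"ty":0,"tz":0,"wx":0,"wy":0,"wz":0,"jaw":0.02},
    {"tx":0,"ty":0,"tz":0,"wx":0,"wy":0,"wz":0,"jaw":0.02},
    {"tx":0,"ty":0,"tz":0,"wx":0,"wy":0,"wz":0,"jaw":0.02},
    {"tx":0,"ty":0,"tz":0,"wx":0,"wy":0,"wz":0,"jaw":0.02},
    {"tx":0,"ty":0,"tz":0,"wx":0,"wy":0,"wz":0,"jaw":0.02},
    {"tx":0,"ty":0,"tz":0,"wx":0,"wy":0,"wz":0,"jaw":0.02},
    {"tx":0,"ty":0,"tz":0,"wx":0,"wy":0,"wz":0,"jaw":0.02},
    {"tx":0,"ty":0,"tz":0,"wx":0,"wy":0,"wz":0,"jaw":0.02},
  ],
)

```text
t: 23.3
tool_pos: [0.4827, 0.2501, 0.18]
orientation: [0.6, 0.8, 0.0, 0.0]
contact_force: [-1.5, -0.3, 5.0]
opening: 0.0291
```

Request:
move_arm(
  motion=[
    {"tx":0,"ty":0,"tz":0,"wx":0,"wy":0,"wz":0,"jaw":0.02},
    {"tx":0,"ty":0,"tz":0,"wx":0,"wy":0,"wz":0,"jaw":0.02},
    {"tx":0,"ty":0,"tz":0,"wx":0,"wy":0,"wz":0,"jaw":0.02},
    {"tx":0,"ty":0,"tz":0,"wx":0,"wy":0,"wz":0,"jaw":0.02},
    {"tx":0,"ty":0,"tz":0,"wx":0,"wy":0,"wz":0,"jaw":0.02},
    {"tx":0,"ty":0,"tz":0,"wx":0,"wy":0,"wz":0,"jaw":0.02},
    {"tx":0,"ty":0,"tz":0,"wx":0,"wy":0,"wz":0,"jaw":0.02},
    {"tx":0,"ty":0,"tz":0,"wx":0,"wy":0,"wz":0,"jaw":0.02},
    {"tx":0,"ty":0,"tz":0,"wx":0,"wy":0,"wz":0,"jaw":0.02},
    {"tx":0,"ty":0,"tz":0,"wx":0,"wy":0,"wz":0,"jaw":0.02},
  ],
)

```text
t: 24.55
tool_pos: [0.4827, 0.2501, 0.1801]
orientation: [0.6, 0.8, 0.0, 0.0]
contact_force: [-1.6, -1.1, 6.0]
opening: 0.0289
```

```bash
python3 -c "
from h import *
avg(20,save='pics/final.png')
a0,b0=[cv2.imread(f'pics/{n}.png') for n in('scene0','final')]
for n in('jar','short_tube_a'): print(n,[(np.round(d['extent']).tolist(),round(d['p'],2)) for d in ctrl.spot_in(n,'scene')][:3])
"
```

```text
25.55 F [-1.73 -0.73  5.78] sd [0.47 0.56 0.43] P [0.4827 0.2501 0.1801] sdz 2e-05 open 0.0293 tilt [ 8.e-04  3.e-04 -1.e+00]
jar [([256.0, 282.0, 285.0, 323.0], 0.67)]
short_tube_a [([194.0, 210.0, 206.0, 228.0], 0.58), ([223.0, 209.0, 232.0, 224.0], 0.46)]
```

The press has been steady for more than 5 s. Net force is about 6.0 N and displacement about 5.9 mm, and the jar and short tubes have not moved. Handing in.

```bash
python3 -c "
from station import ctrl
print(ctrl.hand_in())"
```

```text
the job is handed in; nothing more can be done
None
```

I took the tall tube from the rack, lowered it upright through the larger mixer's guide ring into the cup, and pressed the head to about half travel. I handed the job in at about 25.6 s, with the gripper still holding it pressed.

**Head travel:** the gripper moved about 5.8–5.9 mm past the contact point. Net vertical force was about 6.0 N, which works out to about 5.7 mm. The two agree within about 0.2 mm. The head had been held within about 0.3 mm for more than 5 s.

**Clearance and tilt:** the tool was upright to within 0.1°. The fingertips were about 14 mm above the guide ring by the measured pose.

**Other objects:** the final camera check found the jar and both short tubes where they started.

**Loose ends:**
- A small sideways force of about 1.5–1.9 N built up during the press, probably the tube leaning on the cup. I left it.
- The two cameras disagreed by 2–3 mm on the ring position, so I aimed between them. The tube passed through the ring with no noticeable force.

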